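# Open the collimator's beam shutter with its two-key release

## Robot

A 6-joint arm with a two-finger parallel gripper is mounted at the origin on the work surface. World frame = base frame: x ahead of the robot, y to its left, z up, the work surface at z = 0. Lengths are in m, angles in degrees, forces in N, time in s.
With the tool pointing down it reaches from about 0.25 to 0.725 m from the base axis. Payload 9.7 kg.
Tool frame: the origin (TCP) lies on the centre line of the jaws, within the pads' length; the fingertips stand 19 mm ahead of it and the grasp point (between the pads) is the TCP (bot.tcp_to_tips is the z of the fingertips in the tool frame, in m); z points along the fingers, y is the line along which they close (so a half turn about z gives the same grasp; the last joint's range is limited). The gripper opens to 85 mm and grips with 20 to 120 N. Pads are 22 mm wide; open, the fingers measure 114 mm over their backs; the gripper's body (76 mm by 85 mm) begins 54 mm behind the grasp point. The pads swing forward as they close: fully open they stand 13 mm farther back than shut.
Start: joints at [-77.12, 4.979, 10.078, 95.1, 0, 90], TCP at [0.123, -0.536, 0.25] pointing down, gripper open.
Joint ranges: [-179.16, 179.16], [-48.56, 103.87], [-65.8, 70.77], [-126.05, 130.52], [-82.76, 87.17], [-180, 180]. Speed limits (degrees/s): [127.2, 127.2, 147.25, 180, 180, 180].

## Interface

Orientations are given as [roll, pitch, yaw] about the fixed x, y, z axes, in that order (R = Rz(yaw) Ry(pitch) Rx(roll)).
In Python, from workcell import bot gives the robot as it stands. The module is installed in compiled form; this text tells all that it offers.
- The arm moves only by the tool play_rows, never from a script. Its argument "increments" is a list of rows, each an object with "slide": the shift along the tool's x, y, z in mm, a list of three; "angular": the turn, a rotation vector about the tool's x, y, z in degrees, a list of three; "claw": the opening, from -1 (shut) to 1 (fully open). In form: [{"slide": [x, y, z], "angular": [rx, ry, rz], "claw": claw}, ...]. A call has 1 to 8 rows; each row shifts and turns the commanded pose from where the row before left it, along the tool's axes as they then stand; what a row does not reach is not made up. A row lasts 1/10 s, in which the tool goes at most 50 mm and 8.59 degrees, less where a joint would pass 70% of its speed; a pose out of reach is approached as far as the arm can. A call is refused whole if a number of a shift passes 50 or a number of a turn 8.59, either way. A call with a gripper value outside its range is refused whole. The fingers move at their own pace and stop on an object; "squeeze" is the grip in N (left out, the last holds). Time passes only in rows, so rows that do not move let the fingers close. It gives the time, the measured TCP pose, the force, the opening and the grip force at its end, in the units of the state.
- bot.get_obs(): the state, without advancing time (a new reading comes with each control period).
- bot.camera(name): name is "scene" or "top" or "wrist"; returns the picture (480x640x3 uint8, red, green, blue); there is no depth.
- bot.camera_info(name): a dict with "fovy" (degrees; the focal length in pixels is half the picture's height over the tangent of half this angle, whatever the lens; pixels are square), "cx", "cy" (the principal point, pixels), "k1" (the pictures are not rectified: a ray, as slopes to the right and down, at radius r is drawn at 1 + k1 r^2 times it, then the intrinsics apply), "R" (3x3) and "t" (3): a world point X has camera coordinates R X + t. Camera axes: x right, y down, z forward; pixel columns grow to the right and rows downward; lengths in m; the calibration is good to about 2 mm. A picture is of the moment at which its call begins: read the wrist's pose just before it. camera_info takes no time and is no camera call; for the wrist camera it gives the pose at the moment of the call.
- bot.job_done(): hands the job in; it is judged then, once.
The state is a dict: "time": time; "q": joint angles; "qd": joint speeds; "joint_efforts": joint torques, N m; "ee_pos": TCP position; "tcp_rot": TCP orientation; "wrist_force": force on the tool from outside, world axes, zero at the start; "torque": the same for the moment, N m; "opening": finger opening in m; "grasp_force": force on a finger pad.
Only numpy, scipy, OpenCV 4.12 (cv2) and the standard library are available. Lean on these libraries where they do the work, as an engineer would, in place of code of your own. Each camera call takes 0.05 s, during which the arm holds its last target. There are 200 camera calls.

## Task

Open the beam shutter of the collimator head: press its two red keys down together, one fingertip on each, and keep both held down while the orange shutter creeps all the way open by itself; then let both keys up and move clear. Do not push the shutter, leave the black lamp key alone, and leave the parts lying about where they are.

Things in the scene. Friction and masses are not known exactly. Their poses are not given: they have to be found in the camera images.
- head: fixed amber box, 170 mm (its x) by 260 (its y) by 50 high; origin at the centre of its underside, z up. On its top in a row at x = -45 mm: red keys at y = +32 and -32 mm, black lamp key at y = -100. Beyond them the orange shutter, between two dark rails 10 mm high, over a green lens at x = +35, y = -35. A dark lens barrel, 56 mm wide, stands 45 mm out of its far side.
- key_left (a joint): the left (head's +y) red key: how far it is pressed, 0 = up, 0.008 m = fully down; spring return. It begins to move at 1.5 N and takes 5 N to reach the bottom (both keys together: 3 N to 10 N). From about 5 mm down it frees its half of the shutter's latch.
- key_left_top (a point): centre of the top face of the left red key, a round cap of 28 mm diameter; 68 mm above the table when up; moves with the key. The red keys are 64 mm apart centre to centre: 36 mm between near edges, 92 mm over far edges. The caps stand 12 mm out of fixed collars, 38 mm across, 56 mm above the table.
- key_right (a joint): the right (head's -y) red key: how far it is pressed, 0 = up, 0.008 m = fully down; spring return. It begins to move at 1.5 N and takes 5 N to reach the bottom (both keys together: 3 N to 10 N). From about 5 mm down it frees its half of the shutter's latch.
- key_right_top (a point): centre of the top face of the right red key, same size and height as the left one.
- lamp_key (a joint): the black lamp key, not to be pressed: 0 = up, 0.008 m = fully down; same spring.
- lamp_key_top (a point): centre of the top face of the black lamp key, a 28 mm round cap like the red ones, 68 mm from the right red key.
- shutter (a joint): orange shutter: 0 = shut (over the green lens), 0.042 m = fully open, moved to the head's +y. Its own damped spring drives it: it creeps only while both red keys are down, about 3 s for the whole way; if let go early it stops part-way, and the keys may then stay about 4 mm down until pressed again; once fully open it stays open.
- shutter_mid (a point): centre of the top of the orange shutter plate, 44 mm (head's x) by 50 mm (head's y), 58 mm above the table, with a small black ridge 3 mm high; moves with the shutter.
- eyepiece_ring: bystander: loose white plastic ring, 38 mm across, 12 mm high, lying on top of the head about 70 mm to the left of the left red key; origin at the centre of its underside.
- cover_plate: bystander: loose black cover plate, 85 by 60 by 10 mm, on the table left of the head; origin at the centre of its underside.
- screwdriver: bystander: loose screwdriver with blue handle, 170 mm long, lying on the table right of the head.
- eyepiece: bystander: loose black eyepiece, 34 mm across, 32 mm high, standing on the table beyond the head; origin at the centre of its underside.

How it is judged:
By the outcome, as a careful person would: the job done as asked, in the order asked, and still so for the second after the job is handed in, with the robot touching nothing.
It also fails if it takes over 35 s, if anything falls off the work surface, if the arm or the gripper's body presses on something with over 40 N, if the wrist force passes 120 N, or if a joint passes its speed limit or range.

## Working session

There is one attempt and no reset: what is moved stays moved. The work goes in short steps, Python scripts to look and compute and a tool call to move; the robot and the scene stay as the last step left them, time stands still between calls to the robot, and variables do not carry over. Pictures are saved under pics/ and viewed, at most 10 in all, crops included, and the job is handed in when it is done.

Besides the shell and the picture viewer there is one more tool, called after "Request:" by a JSON object that holds its "name" and its "arguments". play_rows: Moves the arm, as the interface text tells. Its arguments: {"type":"object","properties":{"increments":{"type":"array"},"squeeze":{"type":"number"}},"required":["increments"]}

```bash
mkdir -p pics
cat > h.py <<'E'
import numpy as np, cv2
from workcell import bot
def shot(n,f):
    i=bot.camera_info(n); im=bot.camera(n); cv2.imwrite('pics/'+f,im[:,:,::-1]); return im,i
def ray(i,u,v):
    f=240/np.tan(np.radians(i['fovy'])/2)
    d=np.array([(u-i['cx'])/f,(v-i['cy'])/f]); s=d.copy()
    for _ in range(30): s=d/(1+i['k1']*(s@s))
    R=np.array(i['R']);t=np.array(i['t'])
    return -R.T@t, R.T@np.array([s[0],s[1],1])
def onz(i,u,v,z):
    o,d=ray(i,u,v); return o+d*(z-o[2])/d[2]
def red(im):
    h=cv2.cvtColor(im,cv2.COLOR_RGB2HSV)
    m=(((h[...,0]<6)|(h[...,0]>172))&(h[...,1]>150)&(h[...,2]>70)).astype(np.uint8)
    n,l,s,c=cv2.connectedComponentsWithStats(m)
    return [(s[k].tolist(),c[k].round(1).tolist()) for k in range(1,n) if s[k][4]>40]
E
python3 - <<'E'
from h import *
a,i=shot('top','t1.png'); b,j=shot('scene','s1.png')
for im,k in ((a,i),(b,j)):
    for s,c in red(im): print(s,c,onz(k,*c,.068).round(4))
print(bot.get_obs())
cv2.imwrite('pics/both.png',cv2.resize(np.hstack([a,b])[:,:,::-1],(800,300)))
E
```

```text
[382, 287, 12, 12, 111] [387.1, 292.3] [ 0.4495 -0.064   0.068 ]
[411, 286, 12, 12, 110] [416.6, 291.3] [ 0.4506 -0.1281  0.068 ]
[222, 238, 14, 12, 133] [228.7, 243.2] [ 0.4553 -0.0687  0.068 ]
[193, 254, 14, 13, 148] [199.7, 259.9] [ 0.4565 -0.1322  0.068 ]
{'time': 0.1, 'q': array([-7.71177718e+01,  5.01084109e+00,  1.00399139e+01,  9.50988911e+01,
        5.55910602e-04,  8.99989136e+01]), 'qd': array([ 0.02590905, -0.23007202,  0.09297732,  0.07505734, -0.03905933,
       -0.01237785]), 'joint_efforts': array([ 8.87504120e-04, -5.21558619e+01,  4.65655267e+01,  1.58538896e-02,
       -1.49598759e-05,  5.84231032e-06]), 'ee_pos': array([ 0.12258623, -0.53599195,  0.24963443]), 'tcp_rot': array([-1.79930182e+02, -5.57234066e-04,  1.28833140e+01]), 'wrist_force': array([-0.05669706, -0.03429838,  0.1810181 ]), 'torque': array([ 0.00865972, -0.01167686, -0.03004101]), 'grasp_force': 0.0, 'opening': 0.08528850650734741}
```

View pics/t1.png

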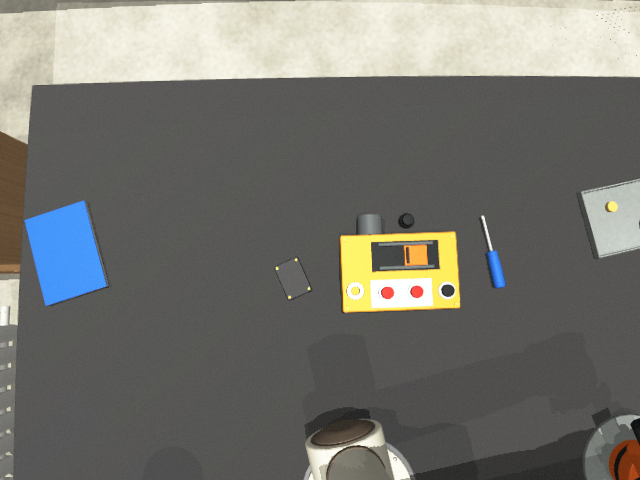

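View pics/s1.png

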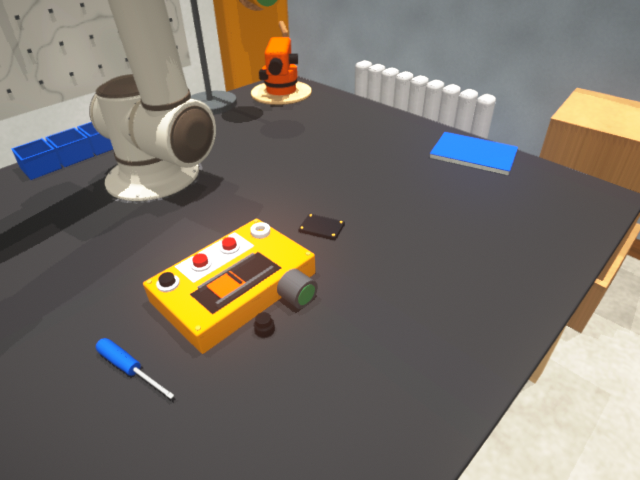

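The keys are at top-view pixels (387,292) and (417,291), giving a midpoint near (0.452, -0.098) and a head yaw of about 1°. I'll turn the tool square to the row, half-close the fingers, and go above it.

Request:
{"name": "play_rows", "arguments": {"increments": [{"slide": [20, -20, 0], "angular": [0, 0, 6], "claw": 0.18}, {"slide": [24, -31, 0], "angular": [0, 0, 6], "claw": 0.18}, {"slide": [24, -31, 0], "angular": [0, 0, 0], "claw": 0.18}, {"slide": [24, -31, 0], "angular": [0, 0, 0], "claw": 0.18}, {"slide": [24, -31, 0], "angular": [0, 0, 0], "claw": 0.18}, {"slide": [24, -31, 0], "angular": [0, 0, 0], "claw": 0.18}, {"slide": [24, -31, 0], "angular": [0, 0, 0], "claw": 0.18}, {"slide": [24, -31, 0], "angular": [0, 0, 0], "claw": 0.18}]}}

```text
time: 0.9
ee_pos: [0.2994, -0.2889, 0.2501]
tcp_rot: [-180.0, 0.0, 0.9]
wrist_force: [0.4, -0.6, -0.1]
opening: 0.0506
grasp_force: 0.0
```

Request:
{"name": "play_rows", "arguments": {"increments": [{"slide": [24, -30, 5], "angular": [0, 0, 0], "claw": 0.18}, {"slide": [24, -30, 10], "angular": [0, 0, 0], "claw": 0.18}, {"slide": [24, -30, 15], "angular": [0, 0, 0], "claw": 0.18}, {"slide": [24, -30, 15], "angular": [0, 0, 0], "claw": 0.18}, {"slide": [24, -30, 15], "angular": [0, 0, 0], "claw": 0.18}, {"slide": [18, -22, 15], "angular": [0, 0, 0], "claw": 0.18}, {"slide": [10, -11, 5], "angular": [0, 0, 0], "claw": 0.18}, {"slide": [0, 0, 0], "angular": [0, 0, 0], "claw": 0.18}]}}

```text
time: 1.7
ee_pos: [0.4442, -0.1041, 0.1693]
tcp_rot: [-180.0, 0.1, 1.0]
wrist_force: [-0.7, 0.3, -0.2]
opening: 0.0502
grasp_force: 0.0
```

Run:
```python
from h import *
a,i=shot('wrist','w1.png')
for s,c in red(a): print(s,c,onz(i,*c,.068).round(4))
o=bot.get_obs(); print(o['ee_pos'],o['tcp_rot'],o['opening'],o['wrist_force'],bot.tcp_to_tips,o['time'])
```

```text
[244, 217, 38, 39, 1127] [263.1, 236.2] [ 0.4515 -0.0658  0.068 ]
[335, 217, 37, 38, 1102] [352.8, 236.0] [ 0.4528 -0.1282  0.068 ]
[ 0.4438974  -0.10496454  0.17013917] [-1.79999137e+02  6.56701191e-02  9.61037820e-01] 0.05047912140858545 [-0.81441951 -0.10989691  0.35855337] 0.019 1.75
```

View pics/w1.png

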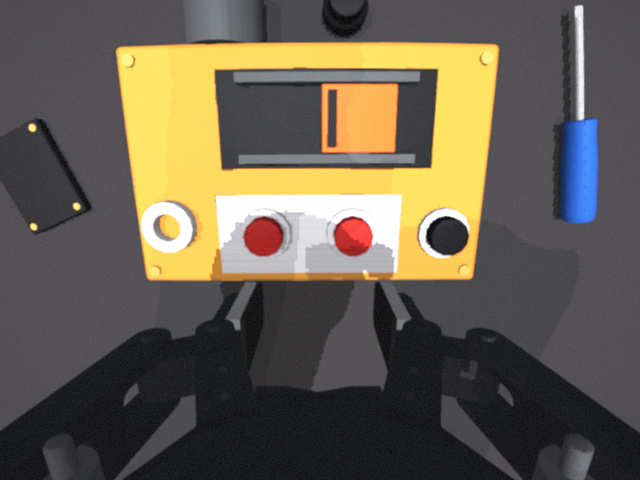

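Wrist view: keys at (263,236) and (353,236), midpoint (0.452, -0.097), shutter shut, fingers clear of everything. Centring and descending.

Request:
{"name": "play_rows", "arguments": {"increments": [{"slide": [4, -4, 0], "angular": [0, 0, 0], "claw": 0.27}, {"slide": [4, -4, 0], "angular": [0, 0, 0], "claw": 0.27}, {"slide": [0, 0, 15], "angular": [0, 0, 0], "claw": 0.27}, {"slide": [0, 0, 20], "angular": [0, 0, 0], "claw": 0.27}, {"slide": [0, 0, 15], "angular": [0, 0, 0], "claw": 0.27}, {"slide": [0, 0, 10], "angular": [0, 0, 0], "claw": 0.27}, {"slide": [0, 0, 0], "angular": [0, 0, 0], "claw": 0.27}, {"slide": [0, 0, 0], "angular": [0, 0, 0], "claw": 0.27}]}}

```text
time: 2.55
ee_pos: [0.4519, -0.0971, 0.1105]
tcp_rot: [180.0, -0.0, 0.9]
wrist_force: [0.0, -0.8, 0.6]
opening: 0.0543
grasp_force: 0.0
```

Run:
```python
from h import *
a,i=shot('wrist','w2.png')
for s,c in red(a): print(s,c,onz(i,*c,.068).round(4))
o=bot.get_obs(); print(o['ee_pos'],o['tcp_rot'],o['opening'],o['wrist_force'],bot.tcp_to_tips,o['time'])
```

```text
[351, 251, 51, 51, 1682] [373.4, 274.2] [ 0.455  -0.1266  0.068 ]
[234, 252, 50, 51, 1651] [261.4, 274.5] [ 0.4539 -0.0672  0.068 ]
[ 0.45221793 -0.09711734  0.11093732] [ 1.79988676e+02 -5.17266499e-02  8.74224319e-01] 0.05403190170321355 [ 0.26131259 -0.45486435  0.8170413 ] 0.019 2.6
```

View pics/w2.png

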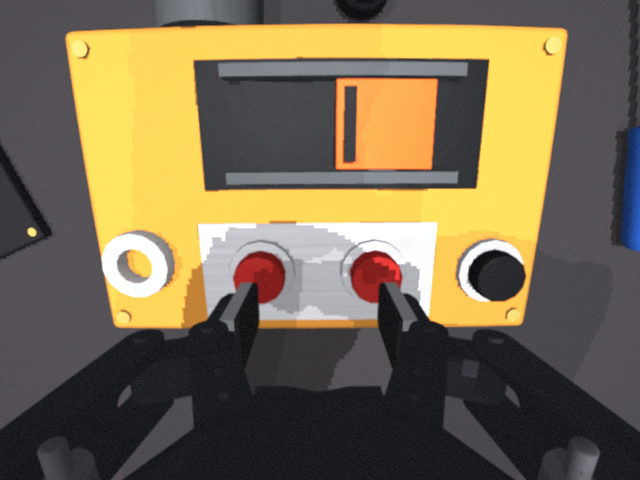

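Keys at (261,274) and (373,274), with a fingertip lined up over each. I'll descend slowly now, watching force.

Request:
{"name": "play_rows", "arguments": {"increments": [{"slide": [0, 0, 8], "angular": [0, 0, 0], "claw": 0.27}, {"slide": [0, 0, 6], "angular": [0, 0, 0], "claw": 0.27}, {"slide": [0, 0, 3], "angular": [0, 0, 0], "claw": 0.27}, {"slide": [0, 0, 2], "angular": [0, 0, 0], "claw": 0.27}, {"slide": [0, 0, 2], "angular": [0, 0, 0], "claw": 0.27}, {"slide": [0, 0, 0], "angular": [0, 0, 0], "claw": 0.27}, {"slide": [0, 0, 0], "angular": [0, 0, 0], "claw": 0.27}]}}

```text
time: 3.3
ee_pos: [0.452, -0.097, 0.0894]
tcp_rot: [180.0, -0.0, 0.9]
wrist_force: [0.1, -0.1, -0.2]
opening: 0.0541
grasp_force: 0.0
```

Request:
{"name": "play_rows", "arguments": {"increments": [{"slide": [0, 0, 2], "angular": [0, 0, 0], "claw": 0.27}, {"slide": [0, 0, 2], "angular": [0, 0, 0], "claw": 0.27}, {"slide": [0, 0, 0], "angular": [0, 0, 0], "claw": 0.27}, {"slide": [0, 0, 0], "angular": [0, 0, 0], "claw": 0.27}]}}

```text
time: 3.7
ee_pos: [0.4519, -0.097, 0.0852]
tcp_rot: [-180.0, 0.0, 0.9]
wrist_force: [0.1, 0.8, -0.5]
opening: 0.0544
grasp_force: 0.0
```

Run:
```python
from h import *
a,i=shot('wrist','w3.png')
o=bot.get_obs(); print(o['ee_pos'],o['wrist_force'],o['torque'],o['time'])
cv2.imwrite('pics/w3c.png',cv2.resize(a[190:370,180:460,::-1],None,fx=2.5,fy=2.5))
```

```text
[ 0.45192984 -0.09697517  0.08528165] [-0.15980038 -0.18394635 -0.19341573] [ 0.00051335  0.02074633 -0.0691472 ] 3.75
```

View pics/w3c.png

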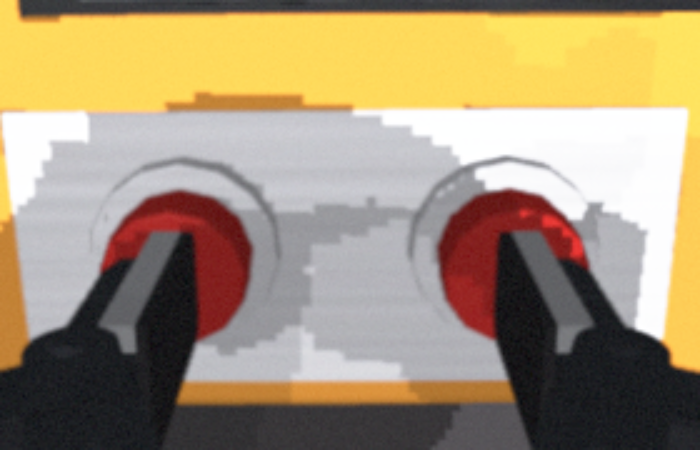

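Both fingertips are over the middle of their caps and not yet touching. Continuing down.

Request:
{"name": "play_rows", "arguments": {"increments": [{"slide": [0, 0, 2], "angular": [0, 0, 0], "claw": 0.27}, {"slide": [0, 0, 2], "angular": [0, 0, 0], "claw": 0.27}, {"slide": [0, 0, 0], "angular": [0, 0, 0], "claw": 0.27}, {"slide": [0, 0, 0], "angular": [0, 0, 0], "claw": 0.27}]}}

```text
time: 4.15
ee_pos: [0.4521, -0.097, 0.0815]
tcp_rot: [180.0, -0.0, 0.9]
wrist_force: [0.4, 0.2, 3.1]
opening: 0.0538
grasp_force: 1.6
```

Contact made. I'll press about 7 mm.

Request:
{"name": "play_rows", "arguments": {"increments": [{"slide": [0, 0, 2], "angular": [0, 0, 0], "claw": 0.27}, {"slide": [0, 0, 2], "angular": [0, 0, 0], "claw": 0.27}, {"slide": [0, 0, 2], "angular": [0, 0, 0], "claw": 0.27}, {"slide": [0, 0, 1], "angular": [0, 0, 0], "claw": 0.27}, {"slide": [0, 0, 0], "angular": [0, 0, 0], "claw": 0.27}, {"slide": [0, 0, 0], "angular": [0, 0, 0], "claw": 0.27}]}}

```text
time: 4.75
ee_pos: [0.4521, -0.097, 0.0752]
tcp_rot: [180.0, -0.1, 0.9]
wrist_force: [-2.7, 0.3, 10.3]
opening: 0.0541
grasp_force: 5.1
```

```bash
cat >> h.py <<'E'
def shut(f):
    a,i=shot('wrist',f)
    h=cv2.cvtColor(a,cv2.COLOR_RGB2HSV)
    m=((h[...,0]>=7)&(h[...,0]<=17)&(h[...,1]>170)&(h[...,2]>150)).astype(np.uint8)
    m=cv2.morphologyEx(m,cv2.MORPH_OPEN,np.ones((7,7)))
    n,l,s,c=cv2.connectedComponentsWithStats(m)
    for k in range(1,n):
        if s[k][4]>600:
            x,y,w,hh=s[k][:4]; print(s[k],'ends y',onz(i,x,y+hh/2,.058)[1].round(4),onz(i,x+w,y+hh/2,.058)[1].round(4))
    o=bot.get_obs(); print(o['ee_pos'],o['wrist_force'],o['torque'],o['time'])
E
python3 -c "
from h import *
shut('w4.png')"
```

```text
[ 377   60   36   61 1001] ends y -0.119 -0.1332
[ 397   60   55  115 4679] ends y -0.1276 -0.1498
[161 287  21  52 787] ends y -0.0235 -0.0336
[ 249  355  138    8 1067] ends y -0.0641 -0.1314
[ 0.45212556 -0.09703645  0.07516486] [-3.15499673  0.77738124 11.02037442] [ 0.15600457  0.55263617 -0.00431218] 4.8
```

About 10.5 N, so both keys are near the bottom. Holding.

Request:
{"name": "play_rows", "arguments": {"increments": [{"slide": [0, 0, 0.5], "angular": [0, 0, 0], "claw": 0.27}, {"slide": [0, 0, 0], "angular": [0, 0, 0], "claw": 0.27}, {"slide": [0, 0, 0], "angular": [0, 0, 0], "claw": 0.27}, {"slide": [0, 0, 0], "angular": [0, 0, 0], "claw": 0.27}, {"slide": [0, 0, 0], "angular": [0, 0, 0], "claw": 0.27}, {"slide": [0, 0, 0], "angular": [0, 0, 0], "claw": 0.27}, {"slide": [0, 0, 0], "angular": [0, 0, 0], "claw": 0.27}, {"slide": [0, 0, 0], "angular": [0, 0, 0], "claw": 0.27}]}}

```text
time: 5.6
ee_pos: [0.4522, -0.097, 0.0751]
tcp_rot: [180.0, -0.1, 0.9]
wrist_force: [-5.0, 1.8, 14.3]
opening: 0.0541
grasp_force: 7.2
```

```bash
python3 -c "
from h import *
shut('w5.png')
a=cv2.imread('pics/w4.png');b=cv2.imread('pics/w5.png');cv2.imwrite('pics/w45.png',cv2.resize(np.hstack([a,b]),(800,300)))"
```

```text
[ 351   60   69  115 3729] ends y -0.1092 -0.1368
[161 287  21  52 791] ends y -0.0236 -0.0336
[ 249  355  138    8 1066] ends y -0.0641 -0.1313
[ 0.45212397 -0.09703652  0.07509678] [-4.66496467  0.67040542 14.15408542] [ 0.21924587  0.94690768 -0.00343979] 5.65
```

View pics/w45.png

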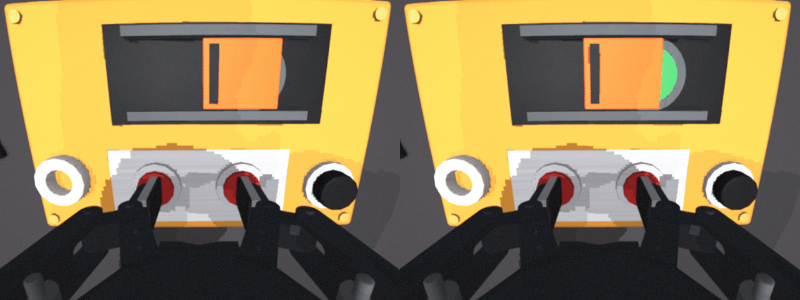

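The shutter is creeping open (left edge from about 203 to 184 in the half-size view). I'll keep holding.

Request:
{"name": "play_rows", "arguments": {"increments": [{"slide": [0, 0, 0], "angular": [0, 0, 0], "claw": 0.27}, {"slide": [0, 0, 0], "angular": [0, 0, 0], "claw": 0.27}, {"slide": [0, 0, 0], "angular": [0, 0, 0], "claw": 0.27}, {"slide": [0, 0, 0], "angular": [0, 0, 0], "claw": 0.27}, {"slide": [0, 0, 0], "angular": [0, 0, 0], "claw": 0.27}, {"slide": [0, 0, 0], "angular": [0, 0, 0], "claw": 0.27}, {"slide": [0, 0, 0], "angular": [0, 0, 0], "claw": 0.27}, {"slide": [0, 0, 0], "angular": [0, 0, 0], "claw": 0.27}]}}

```text
time: 6.45
ee_pos: [0.4522, -0.097, 0.0751]
tcp_rot: [180.0, -0.1, 0.9]
wrist_force: [-5.1, 1.2, 15.1]
opening: 0.0542
grasp_force: 7.2
```

Request:
{"name": "play_rows", "arguments": {"increments": [{"slide": [0, 0, 0], "angular": [0, 0, 0], "claw": 0.27}, {"slide": [0, 0, 0], "angular": [0, 0, 0], "claw": 0.27}, {"slide": [0, 0, 0], "angular": [0, 0, 0], "claw": 0.27}, {"slide": [0, 0, 0], "angular": [0, 0, 0], "claw": 0.27}, {"slide": [0, 0, 0], "angular": [0, 0, 0], "claw": 0.27}, {"slide": [0, 0, 0], "angular": [0, 0, 0], "claw": 0.27}, {"slide": [0, 0, 0], "angular": [0, 0, 0], "claw": 0.27}, {"slide": [0, 0, 0], "angular": [0, 0, 0], "claw": 0.27}]}}

```text
time: 7.25
ee_pos: [0.4521, -0.097, 0.0751]
tcp_rot: [180.0, -0.1, 0.9]
wrist_force: [-4.5, 0.1, 14.2]
opening: 0.0542
grasp_force: 7.2
```

Request:
{"name": "play_rows", "arguments": {"increments": [{"slide": [0, 0, 0], "angular": [0, 0, 0], "claw": 0.27}, {"slide": [0, 0, 0], "angular": [0, 0, 0], "claw": 0.27}, {"slide": [0, 0, 0], "angular": [0, 0, 0], "claw": 0.27}, {"slide": [0, 0, 0], "angular": [0, 0, 0], "claw": 0.27}, {"slide": [0, 0, 0], "angular": [0, 0, 0], "claw": 0.27}, {"slide": [0, 0, 0], "angular": [0, 0, 0], "claw": 0.27}, {"slide": [0, 0, 0], "angular": [0, 0, 0], "claw": 0.27}, {"slide": [0, 0, 0], "angular": [0, 0, 0], "claw": 0.27}]}}

```text
time: 8.05
ee_pos: [0.4521, -0.097, 0.0751]
tcp_rot: [180.0, -0.1, 0.9]
wrist_force: [-4.8, 1.0, 14.8]
opening: 0.0544
grasp_force: 7.2
```

```bash
python3 -c "
from h import *
shut('w6.png')"
```

```text
[161 287  21  52 799] ends y -0.0236 -0.0336
[ 249  355  138    8 1067] ends y -0.0641 -0.1313
[ 0.45215524 -0.09703754  0.07511454] [-4.26746451  1.77110574 14.43541672] [ 0.22268693  0.93329187 -0.00509971] 8.1
```

Request:
{"name": "play_rows", "arguments": {"increments": [{"slide": [0, 0, 0], "angular": [0, 0, 0], "claw": 0.27}, {"slide": [0, 0, 0], "angular": [0, 0, 0], "claw": 0.27}, {"slide": [0, 0, 0], "angular": [0, 0, 0], "claw": 0.27}, {"slide": [0, 0, 0], "angular": [0, 0, 0], "claw": 0.27}, {"slide": [0, 0, 0], "angular": [0, 0, 0], "claw": 0.27}, {"slide": [0, 0, 0], "angular": [0, 0, 0], "claw": 0.27}]}}

```text
time: 8.7
ee_pos: [0.4521, -0.097, 0.0751]
tcp_rot: [180.0, -0.1, 0.9]
wrist_force: [-4.1, 1.2, 14.4]
opening: 0.0545
grasp_force: 7.2
```

```bash
python3 -c "
from h import *
shut('w7.png')
a=cv2.imread('pics/w6.png');b=cv2.imread('pics/w7.png');cv2.imwrite('pics/w67.png',cv2.resize(np.hstack([a,b]),(800,300)))"
```

```text
[161 287  21  52 790] ends y -0.0236 -0.0336
[ 249  355  138    8 1060] ends y -0.0641 -0.1313
[ 0.45214017 -0.09704121  0.07509408] [-3.94337354  0.78398479 13.57476871] [0.19657757 0.93891408 0.005239  ] 8.75
```

View pics/w67.png

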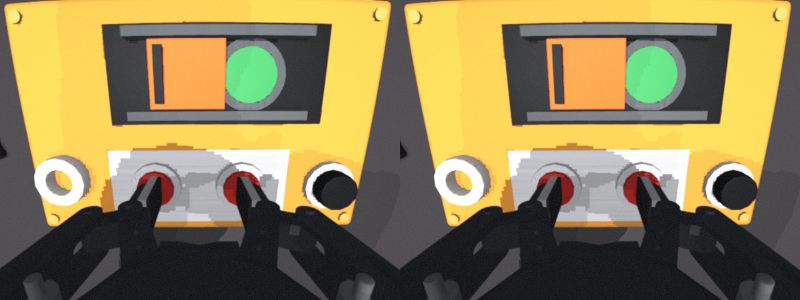

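The lens is fully uncovered. The shutter's left edge is at 147 in both views 0.65 s apart, so it has reached its end. I'll hold briefly, then lift straight up.

Request:
{"name": "play_rows", "arguments": {"increments": [{"slide": [0, 0, 0], "angular": [0, 0, 0], "claw": 0.27}, {"slide": [0, 0, 0], "angular": [0, 0, 0], "claw": 0.27}, {"slide": [0, 0, 0], "angular": [0, 0, 0], "claw": 0.27}, {"slide": [0, 0, -3], "angular": [0, 0, 0], "claw": 0.27}, {"slide": [0, 0, -4], "angular": [0, 0, 0], "claw": 0.27}, {"slide": [0, 0, -6], "angular": [0, 0, 0], "claw": 0.27}, {"slide": [0, 0, -12], "angular": [0, 0, 0], "claw": 0.27}, {"slide": [0, 0, -20], "angular": [0, 0, 0], "claw": 0.27}]}}

```text
time: 9.55
ee_pos: [0.4511, -0.0968, 0.1185]
tcp_rot: [-180.0, 0.1, 0.9]
wrist_force: [0.2, 0.2, 0.1]
opening: 0.0544
grasp_force: 0.0
```

Request:
{"name": "play_rows", "arguments": {"increments": [{"slide": [0, 0, -25], "angular": [0, 0, 0], "claw": 0.27}, {"slide": [0, 0, -25], "angular": [0, 0, 0], "claw": 0.27}, {"slide": [0, 0, -15], "angular": [0, 0, 0], "claw": 0.27}, {"slide": [0, 0, -5], "angular": [0, 0, 0], "claw": 0.27}, {"slide": [0, 0, 0], "angular": [0, 0, 0], "claw": 0.27}, {"slide": [0, 0, 0], "angular": [0, 0, 0], "claw": 0.27}]}}

```text
time: 10.15
ee_pos: [0.4516, -0.0969, 0.1877]
tcp_rot: [-180.0, 0.1, 0.9]
wrist_force: [0.1, 0.8, -0.1]
opening: 0.0543
grasp_force: 0.0
```

```bash
python3 -c "
from h import *
a,i=shot('wrist','w8.png'); print(bot.get_obs()['time'], bot.get_obs()['wrist_force'])
for s,c in red(a): print(s,c,onz(i,*c,.068).round(4))"
```

```text
10.2 [ 0.02178088  0.6833685  -0.0172047 ]
[259, 222, 35, 36, 951] [276.5, 239.7] [ 0.4515 -0.0656  0.068 ]
[343, 222, 34, 35, 939] [359.3, 239.3] [ 0.4529 -0.1281  0.068 ]
```

View pics/w8.png

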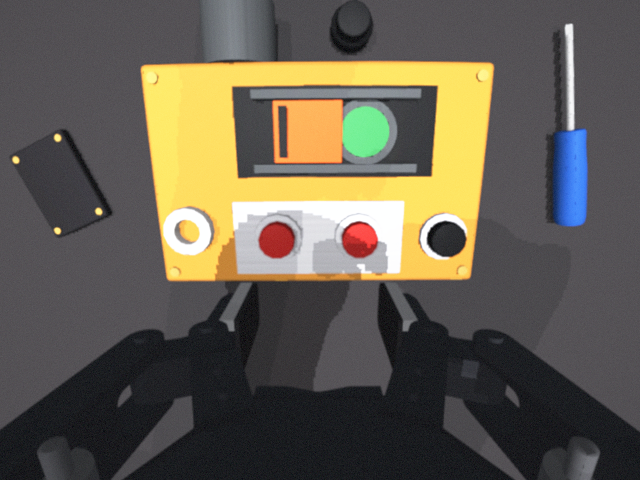

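The shutter is fully open, with the green lens clear at (365,131). Both red keys are up at (277,240) and (359,239), nothing else has moved, and the gripper is well clear.

```bash
python3 -c "
from workcell import bot
print(bot.job_done())"
```

```text
the job is handed in; nothing more can be done
None
```

The shutter is fully open, both red keys are back up, nothing else appears to have moved in the last picture, the arm is clear, and I handed the job in at about 10 s (no verdict was returned).

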